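# Centre the rock spire on its plinth

## Robot

A 7-joint arm with a two-finger parallel gripper is mounted at the origin on the work surface. World frame = base frame: x ahead of the robot, y to its left, z up, the work surface at z = 0. Lengths are in m, angles in rad, forces in N, time in s.
With the tool pointing down it reaches from about 0.4 to 0.85 m from the base axis. Payload 10.4 kg.
Tool frame: the origin (TCP) lies between the finger pads; the fingertips stand ahead of it and the grasp point (between the pads) lies 3 mm ahead of it (r.tips_ahead is the z of the fingertips in the tool frame, in m); z points along the fingers, y is the line along which they close (so a half turn about z gives the same grasp; the last joint's range is limited). The gripper opens to 87 mm and grips with 3 to 60 N. Pads are 19 mm wide; open, the fingers measure 117 mm over their backs; the gripper's body (75 mm by 190 mm) begins 51 mm behind the grasp point.
Start: joints at [-1.241, 0.332, -0.065, 1.46, 0.022, 1.35, -0.088], TCP at [0.216, 0.587, 0.245] pointing down, gripper open.
Joint ranges: [-2.6, 2.6], [-0.5, 2.12], [-1.47, 1.34], [0.16, 2.42], [-1.27, 4.41], [0.06, 2.06], [-2.6, 2.6]. Speed limits (rad/s): [2.22, 2.22, 2.79, 2.79, 3.14, 3.14, 3.14].

## Interface

Orientations are given as a unit quaternion [x, y, z, w].
In Python, from bench import telemetry, camera, get_calibration, r gives the robot as it stands.
- The arm moves only by the tool drive_tool, never from a script. Its argument "series" is one flat list of numbers, 7 for each row, row after row: the turn, a rotation vector about the tool's x, y, z in units of 5 degrees (1.0 is 5 degrees), then the shift along the tool's x, y, z in units of 40 mm (1.0 is 40 mm), then the opening, from -1 (shut) to 1 (fully open). A call has 1 to 10 rows; each row is the pose to reach, as a shift and turn from the pose commanded when the call began, along the tool's axes at that moment; what a row does not reach only later rows make up. A row lasts 1/12 s, in which the tool goes at most 41.7 mm and 7.16 degrees, less where a joint would pass 70% of its speed; a pose out of reach is approached as far as the arm can. A call with a gripper value outside its range is refused whole. The fingers move at their own pace and stop on an object; "grip_force" is the grip in N (left out, the last holds). Time passes only in rows, so rows that repeat a pose let the fingers close. It gives the time, the measured TCP pose, the force, the opening and the grip force at its end, in the units of the state.
- telemetry.read_state(): the state, without advancing time (a new reading comes with each control period).
- camera(name): name is "side" or "top"; returns the picture (384x512x3 uint8, red, green, blue); there is no depth.
- get_calibration(name): a dict with "fovy" (degrees; the focal length in pixels is half the picture's height over the tangent of half this angle, whatever the lens; pixels are square), "cx", "cy" (the principal point, pixels), "xyz" and "rotation" of the camera in the world. Camera axes: x right, y up, looking along -z (the intrinsics and any distortion apply to the point x, -y, -z); pixel columns grow to the right and rows downward; lengths in m; the calibration is good to about 2 mm. A picture is of the moment at which its call begins. get_calibration takes no time and is no camera call.
- r.close_job(): hands the job in; it is judged then, once.
The state is a dict: "time": time; "joint_positions": joint angles; "joint_vel": joint speeds; "joint_torque": joint torques, N m; "ee_pos": TCP position; "eef_rot": TCP orientation; "ft_force": force on the tool from outside, world axes, zero at the start; "torque": the same for the moment, N m; "width": finger opening in m; "grip_force": force on a finger pad.
Only numpy, scipy, OpenCV 4.12 (cv2) and the standard library are available. Lean on these libraries where they do the work, as an engineer would, in place of code of your own. Each camera call takes 0.05 s, during which the arm holds its last target. There are 200 camera calls.

## Task

The grey rock ornament stands near the edge of its small marble plinth on the aquarium shelf. With light taps of the fingertips, push it along until it stands upright in the middle of the plinth, then draw the hand clear. It is tippy: keep it gentle, never lift it or let it topple or drop off, leave the plinth where it is, and do not disturb the amber bottle and the other stone.

Things in the scene. Friction and masses are not known exactly. Their poses are not given: they have to be found in the camera images.
- rock: Craggy rock ornament, 66 mm high, 0.13 to 0.25 kg, loose. Origin: centre of its foot's underside, z up. Foot 30 mm across; round skirt 52 mm across, widest 9 to 15 mm above the foot; above that it narrows to a blunt tip. Pushed at the skirt it slides (friction 0.5 to 0.7); pushed above about 20 mm it may tip. Starts 18 to 27 mm off the plinth's centre, any direction, skirt partly beyond the rim.
- plinth_top (a point): The centre of the plinth's flat top. The plinth is a plain round marble cylinder 90 mm across and 40 mm high, 0.7 kg, loose on the shelf (it slides if pushed hard). z up. Beyond it, on the shelf's far (+x) edge to the robot's left, a tool caddy is fixed, its tools up to 130 mm high, at least 0.2 m from the plinth.
- bottle: Closed amber glass bottle with a black cap, 52 mm across, 105 mm high, loose on the shelf at one side of the plinth, to be left alone. Origin: centre of its underside.
- stone: A squat grey stone, about 64 mm across and 38 mm high, loose directly on the shelf at the other side of the plinth, to be left alone. Origin: centre of its underside.
Things that resemble listed ones, but are neither listed nor needed, are in the scene too. Leave any green or purple look-alike of the rock alone.

How it is judged:
At the end, for the whole second after the job is handed in: The rock's foot stands flat and still on the plinth, its centre within 6 mm of the plinth's centre, the rock upright within 0.06 rad; the plinth is within 12 mm, the bottle and the other stone within 15 mm, of where they started (horizontal distance between rock and plinth_top below 0.006 m and z of rock in the frame of plinth_top between -0.003 and 0.003 m and angle between rock's own z axis and vertical below 0.06 rad and linear speed of rock below 0.01 m/s and distance of plinth_top from where it was at the start of the episode below 0.012 m and distance of each of bottle, stone from where it was at the start of the episode below 0.015 m); the robot touches nothing.
It fails at once if the rock is lifted off the plinth (more than 3 mm while upright, more than 8 mm in any case) or drops off it (z of rock in the frame of plinth_top above 0.008 m or z of rock in the frame of plinth_top below -0.01 m or (z of rock in the frame of plinth_top above 0.003 m and angle between rock's own z axis and vertical below 0.1 rad)).
It fails at once if the rock topples (tilts more than 0.35 rad) (angle between rock's own z axis and vertical above 0.35 rad).
It fails at once if the fingers strike or squeeze the rock with more than 10 N (contact force between the fingers and rock above 10 N).
It fails at once if the plinth is shifted more than 12 mm (distance of plinth_top from where it was at the start of the episode above 0.012 m).
It fails at once if the bottle or the other stone is disturbed (moved more than 15 mm) (distance of any of bottle, stone from where it was at the start of the episode above 0.015 m).
It also fails if it takes over 64 s, if anything falls off the work surface, if the arm or the gripper's body presses on something with over 40 N, if the wrist force passes 120 N, or if a joint passes its speed limit or range.

## Working session

There is one attempt and no reset: what is moved stays moved. The work goes in short steps, Python scripts to look and compute and a tool call to move; the robot and the scene stay as the last step left them, time stands still between calls to the robot, and variables do not carry over. Pictures are saved under pics/ and viewed, at most 10 in all, crops included, and the job is handed in when it is done.

Besides the shell and the picture viewer there is one more tool, called by a JSON object that holds its "fn" and its "kwargs", one argument or row to a line. drive_tool: Moves the arm, as the interface text tells. Its arguments: {"type":"object","properties":{"series":{"type":"array"},"grip_force":{"type":"number"}},"required":["series"]}

```bash
mkdir -p pics
python3 - <<'E'
from bench import telemetry,camera,get_calibration,r
import cv2
for n in("top","side"):
    im=camera(n); cv2.imwrite(f"pics/{n}0.png",im[:,:,::-1]); print(n,get_calibration(n))
s=telemetry.read_state(); print(s, r.tips_ahead)
E
```

```text
top {'fovy': 49.05294327411916, 'cx': 260.38744065878, 'cy': 189.24844869644016, 'xyz': array([ 0.44025442, -0.01537475,  1.07817986]), 'rotation': array([ 0.02428082, -0.01238537, -0.70593351,  0.70775343])}
side {'fovy': 43.830720234462845, 'cx': 255.4804213306047, 'cy': 189.83602214534415, 'xyz': array([-0.07445655, -0.59067354,  0.68136157]), 'rotation': array([ 0.41378827, -0.17375225, -0.34390397,  0.82481482])}
{'time': 0.1, 'joint_positions': array([-1.24061011,  0.33279885, -0.06470911,  1.46084227,  0.02164877,
        1.34989896, -0.0884638 ]), 'joint_vel': array([-0.00119456, -0.00231666, -0.00164153, -0.00181767,  0.00086576,
       -0.00083066, -0.00132574]), 'joint_torque': array([ 1.88000282e-03, -6.24542856e+01,  2.47677852e-02, -3.90712953e+01,
       -6.14209520e-02,  3.66078049e-02,  7.45612988e-05]), 'ee_pos': array([0.21584996, 0.58621227, 0.24384685]), 'eef_rot': array([ 1.75443132e-01,  9.84489368e-01, -6.22473610e-04, -5.98283945e-05]), 'ft_force': array([-1.00191607, -0.26209426, -1.0572644 ]), 'torque': array([ 0.02164269,  0.01055986, -0.01255382]), 'grip_force': 0.0, 'width': 0.0872275009670756} 0.022
```

View pics/top0.png

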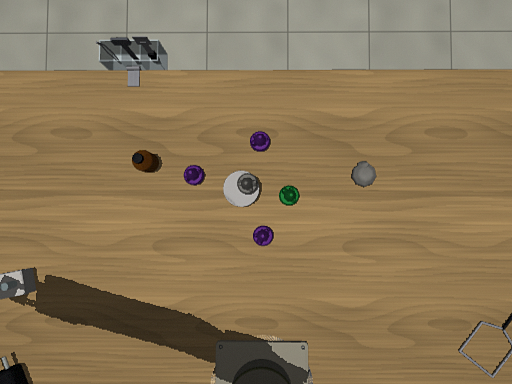

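View pics/side0.png

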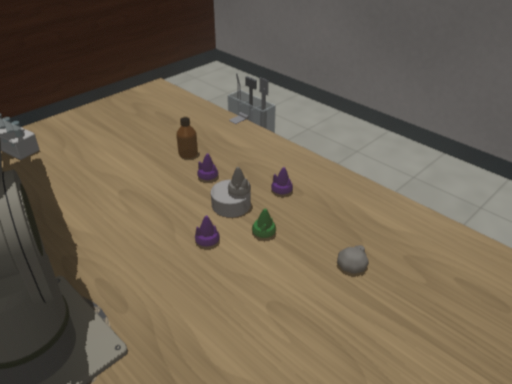

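The top view shows these candidates for the rock:
- Grey rock on the white plinth at (248,183), with the plinth at (241,189).
- Purple look-alikes at (260,141), (194,175) and (263,235).
- Green look-alike at (289,195).
- Squat grey stone at (363,174), which sits on the shelf.

I choose the grey one on the plinth. The bottle is at (147,161).

Run:
```python
import cv2,numpy as np
a=cv2.imread("pics/top0.png")[160:215,210:280]; b=cv2.imread("pics/side0.png")[155:225,200:270]
a=cv2.resize(a,(392,308),interpolation=cv2.INTER_CUBIC); b=cv2.resize(b,(392,392),interpolation=cv2.INTER_CUBIC)
o=np.zeros((392,790,3),np.uint8);o[:308,:392]=a;o[:,395:787]=b
cv2.imwrite("pics/crop0.png",o)
t=cv2.imread("pics/top0.png")
print(t[180:200:3,220:270:3].astype(int).tolist()[0]); 
g=cv2.cvtColor(t,cv2.COLOR_BGR2HSV)
for row in (178,184,189,195,200): print(row,[tuple(int(v) for v in g[row,c,1:]) for c in range(218,268,2)])
```

```text
[[78, 119, 144], [74, 117, 143], [177, 175, 176], [168, 170, 173], [169, 172, 174], [169, 172, 174], [50, 53, 55], [67, 68, 71], [55, 60, 61], [48, 51, 52], [47, 48, 50], [42, 43, 46], [45, 47, 45], [33, 53, 67], [81, 120, 147], [80, 119, 145], [81, 120, 144]]
178 [(116, 149), (115, 151), (114, 148), (122, 148), (26, 138), (7, 177), (9, 176), (9, 176), (7, 174), (7, 178), (6, 130), (16, 109), (13, 116), (30, 42), (23, 45), (12, 42), (20, 39), (16, 113), (16, 115), (29, 44), (127, 66), (117, 150), (116, 150), (115, 148), (117, 146)]
184 [(115, 144), (116, 145), (124, 144), (8, 186), (6, 175), (6, 175), (4, 174), (6, 174), (6, 175), (6, 181), (21, 85), (15, 102), (13, 57), (16, 65), (22, 80), (19, 54), (11, 46), (15, 51), (14, 71), (12, 43), (9, 56), (127, 56), (118, 151), (116, 138), (118, 138)]
189 [(116, 154), (115, 157), (117, 155), (1, 178), (7, 175), (9, 174), (7, 174), (7, 175), (7, 175), (6, 177), (8, 156), (12, 86), (16, 126), (16, 79), (13, 58), (24, 53), (19, 94), (18, 43), (16, 78), (10, 50), (3, 179), (134, 57), (116, 163), (115, 153), (115, 153)]
195 [(113, 133), (119, 131), (121, 133), (66, 131), (6, 167), (6, 173), (9, 174), (6, 174), (6, 175), (6, 174), (9, 175), (9, 175), (6, 175), (7, 181), (4, 187), (4, 188), (8, 188), (9, 180), (9, 174), (6, 181), (80, 32), (119, 150), (114, 134), (120, 132), (118, 136)]
200 [(116, 161), (116, 158), (115, 157), (117, 157), (126, 158), (6, 161), (2, 147), (8, 166), (7, 174), (9, 173), (4, 172), (6, 174), (4, 175), (7, 176), (7, 173), (9, 173), (9, 174), (7, 180), (2, 144), (149, 53), (114, 165), (113, 153), (116, 150), (116, 152), (119, 148)]
```

View pics/crop0.png

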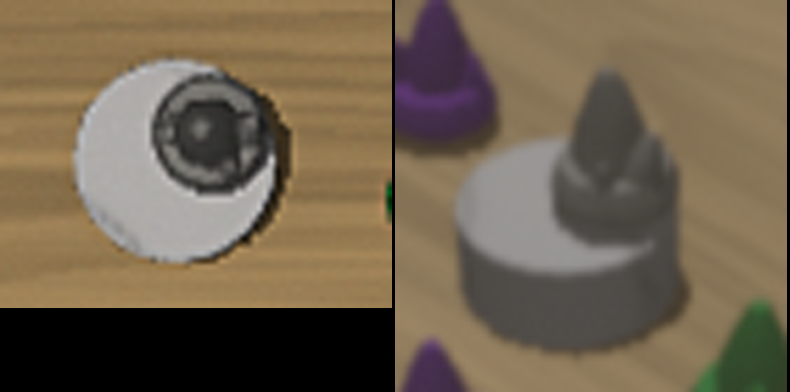

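The crop confirms the choice: a grey rock on the white plinth, with its skirt at about (248,183) and the plinth centred at about (241,189). Next I measure by circle fits with the known radii.

```bash
cat > h.py <<'E'
import cv2,numpy as np
from scipy.spatial.transform import Rotation as R
from scipy.optimize import least_squares
from bench import telemetry,camera,get_calibration,r
def ray(n,px,z):
    c=get_calibration(n); f=192/np.tan(np.radians(c["fovy"]/2)); px=np.atleast_2d(px).astype(float)
    d=np.c_[(px[:,0]-c["cx"])/f,-(px[:,1]-c["cy"])/f,-np.ones(len(px))]
    d=R.from_quat(c["rotation"]).apply(d); return (c["xyz"]+d*((z-c["xyz"][2])/d[:,2])[:,None])[:,:2]
def pix(n,p):
    c=get_calibration(n); f=192/np.tan(np.radians(c["fovy"]/2))
    q=R.from_quat(c["rotation"]).inv().apply(np.array(p)-c["xyz"]); return np.array([c["cx"]-f*q[0]/q[2],c["cy"]+f*q[1]/q[2]])
def circ(p,rad):
    f=lambda c:np.hypot(*(p-c).T)-rad
    s=least_squares(f,p.mean(0),loss="soft_l1",f_scale=.001); return s.x,np.sqrt(np.mean(s.fun**2))
def biggest(m,near):
    cs,_=cv2.findContours(m.astype(np.uint8),cv2.RETR_EXTERNAL,cv2.CHAIN_APPROX_NONE)
    cs=[c for c in cs if cv2.contourArea(c)>25]
    return max(cs,key=lambda c:cv2.contourArea(c)-3*np.hypot(*(c.reshape(-1,2).mean(0)-near))).reshape(-1,2)
def rock(im,near):
    h=cv2.cvtColor(im,cv2.COLOR_RGB2HSV).astype(int)
    m=(h[...,1]<50)&(h[...,2]<138)
    yy,xx=np.mgrid[:384,:512]; m&=np.hypot(xx-near[0],yy-near[1])<15
    m=cv2.morphologyEx(m.astype(np.uint8),cv2.MORPH_CLOSE,np.ones((3,3)));m=cv2.morphologyEx(m,cv2.MORPH_OPEN,np.ones((3,3)))
    return circ(ray("top",biggest(m,near),.052),.0255)
E
python3 - <<'E'
from h import *
im=cv2.imread("pics/top0.png")[:,:,::-1].copy()
h=cv2.cvtColor(im,cv2.COLOR_RGB2HSV).astype(int)
yy,xx=np.mgrid[:384,:512]; n=np.hypot(xx-241.5,yy-189)<25
m=((h[...,1]<40)&(h[...,2]>95)&n).astype(np.uint8)
c=biggest(m,(241,189)); p=ray("top",c,.04)
k=np.hypot(c[:,0]-248,c[:,1]-183.4)>13
P,e=circ(p[k],.0445); print("plinth",P,e)
Q,e=rock(im,(248,183.4)); print("rock",Q,e,"off",(Q-P)*1000)
for nm,px,z in (("green",(289,195),.03),("pR",(260,141),.03),("pL",(194,175),.03),("pB",(263,235),.03),("bottle",(150,162),.05),("stone",(363,174),.02)): print(nm,ray("top",px,z))
print("side tip check",ray("side",(200+607/5.6-395/5.6,155+70/5.6),.105),pix("side",[*Q,.052]))
E
```

```text
plinth [0.4972959  0.04976222] 0.0012046805673696646
rock [0.50711334 0.03394478] 0.0010385891186811165 off [  9.81744209 -15.81744259]
green [[ 0.48045586 -0.06895236]]
pR [[0.61589267 0.00368556]]
pL [[0.53003913 0.16882741]]
pB [[ 0.38102274 -0.00447494]]
bottle [[0.56031538 0.27449131]]
stone [[ 0.53408497 -0.25526178]]
side tip check [[0.50744432 0.03649514]] [239.02014509 187.82370467]
```

```bash
cat >> h.py <<'E'
def to(t,u=None):
    s=telemetry.read_state(); A=R.from_quat(s["eef_rot"]); d=A.inv().apply(np.array(t)-s["ee_pos"])/.04
    w=np.zeros(3)
    if u is not None:
        x=np.array([*u,0])/np.hypot(*u); z=np.array([0,0,-1.]); B=R.from_matrix(np.c_[x,np.cross(z,x),z]); w=np.degrees((A.inv()*B).as_rotvec())/5
    print("turn",w.round(3),"shift",d.round(3))
E
python3 -c "
from h import *
to([.537,-.0145,.2],(-.527,.85))"
```

```text
turn [-1.300e-02  6.000e-03  7.598e+00] shift [-12.722 -11.318   1.112]
```

{"fn": "drive_tool", "kwargs": {
  "series": [0,0,3,-6,-5.5,0,-0.4,0,0,3,-6,-5.5,0,-0.4,0,0,3,-6,-5.5,0,-0.4,0,0,3,-6,-5.5,0,-0.4,0,0,3,-6,-5.5,0,-0.4,0,0,3,-6,-5.5,0,-0.4,0,0,3,-6,-5.5,0,-0.4,0,0,3,-6,-5.5,0,-0.4,0,0,3,-6,-5.5,0,-0.4,0,0,3,-6,-5.5,0,-0.4]
}}

```text
time: 0.93
ee_pos: [0.366, 0.2954, 0.2446]
eef_rot: [0.304, 0.953, 0.0, -0.0]
ft_force: [0.2, 0.7, -0.3]
width: 0.03
grip_force: 0.0
```

```bash
python3 -c "
from h import *
to([.537,-.0145,.15],(-.527,.85))"
```

```text
turn [ 2.000e-03 -3.000e-03  4.553e+00] shift [-7.977 -3.835  2.362]
```

{"fn": "drive_tool", "kwargs": {
  "series": [0,0,4.6,-8,-3.8,2.4,-0.4,0,0,4.6,-8,-3.8,2.4,-0.4,0,0,4.6,-8,-3.8,2.4,-0.4,0,0,4.6,-8,-3.8,2.4,-0.4,0,0,4.6,-8,-3.8,2.4,-0.4,0,0,4.6,-8,-3.8,2.4,-0.4,0,0,4.6,-8,-3.8,2.4,-0.4,0,0,4.6,-8,-3.8,2.4,-0.4,0,0,4.6,-8,-3.8,2.4,-0.4,0,0,4.6,-8,-3.8,2.4,-0.4]
}}

```text
time: 1.77
ee_pos: [0.54, -0.0169, 0.1466]
eef_rot: [0.489, 0.872, -0.002, 0.0]
ft_force: [-0.8, -0.3, -0.3]
width: 0.0262
grip_force: 0.0
```

```bash
python3 -c "
from h import *
to([.537,-.0145,.07],(-.527,.85))
for n in('top','side'): cv2.imwrite(f'pics/{n}1.png',camera(n)[:,:,::-1])
a=cv2.imread('pics/top1.png')[140:240,190:320];b=cv2.imread('pics/side1.png')[120:240,180:310]
cv2.imwrite('pics/c1.png',np.hstack([cv2.resize(a,(390,360)),cv2.resize(b,(390,360))]))"
```

```text
turn [-0.036  0.025 -0.064] shift [ 0.094 -0.027  1.915]
```

View pics/c1.png

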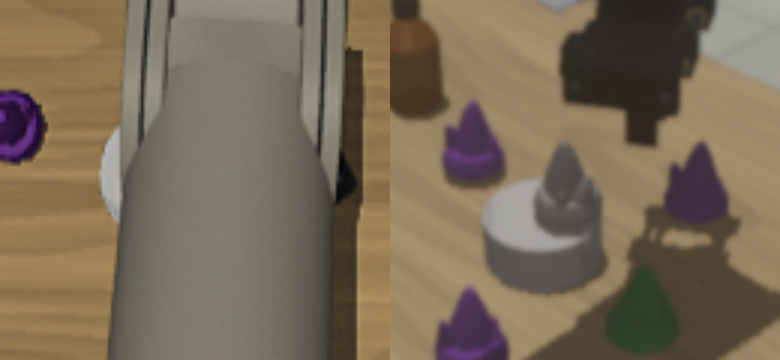

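The arm hides the plinth in the top crop. In the side crop the rock stands on the plinth and the fingers hang beyond it, clear of everything. I descend.

{"fn": "drive_tool", "kwargs": {
  "series": [0,0,0,0,0,0.4,-0.4,0,0,0,0,0,0.8,-0.4,0,0,0,0,0,1.1,-0.4,0,0,0,0,0,1.4,-0.4,0,0,0,0,0,1.6,-0.4,0,0,0,0,0,1.75,-0.4,0,0,0,0,0,1.85,-0.4,0,0,0,0,0,1.9,-0.4,0,0,0,0,0,1.9,-0.4,0,0,0,0,0,1.9,-0.4]
}}

```text
time: 2.7
ee_pos: [0.5392, -0.0115, 0.0729]
eef_rot: [0.486, 0.874, 0.0, 0.0]
ft_force: [-0.7, 0.1, 0.0]
width: 0.026
grip_force: 0.0
```

```bash
cat > m.py <<'E'
from h import *
import sys
im=camera("side"); cv2.imwrite(f"pics/s{sys.argv[1]}.png",im[:,:,::-1])
s=telemetry.read_state(); u=np.array([-.527,.85]);u/=np.hypot(*u)
P=np.array([.4973,.0498]); print("ee",s["ee_pos"].round(4),"along/lat to plinth mm",1000*(P-s["ee_pos"][:2])@u,1000*np.cross(u,(P-s["ee_pos"][:2])),s["width"])
a=im[140:220,195:285]; cv2.imwrite(f"pics/sc{sys.argv[1]}.png",cv2.resize(a[:,:,::-1],(675,600),interpolation=cv2.INTER_CUBIC))
E
python3 m.py 2; python3 -c "
from h import *
to([.537,-.0145,.07],(-.527,.85))"
```

```text
ee [ 0.5393 -0.0116  0.073 ] along/lat to plinth mm 74.28868888567966 3.3327894432321274 0.02608466030810834
turn [ 0.009  0.002 -0.005] shift [-0.032 -0.087  0.075]m.py:5: DeprecationWarning: Arrays of 2-dimensional vectors are deprecated. Use arrays of 3-dimensional vectors instead. (deprecated in NumPy 2.0)
  P=np.array([.4973,.0498]); print("ee",s["ee_pos"].round(4),"along/lat to plinth mm",1000*(P-s["ee_pos"][:2])@u,1000*np.cross(u,(P-s["ee_pos"][:2])),s["width"])
```

View pics/sc2.png

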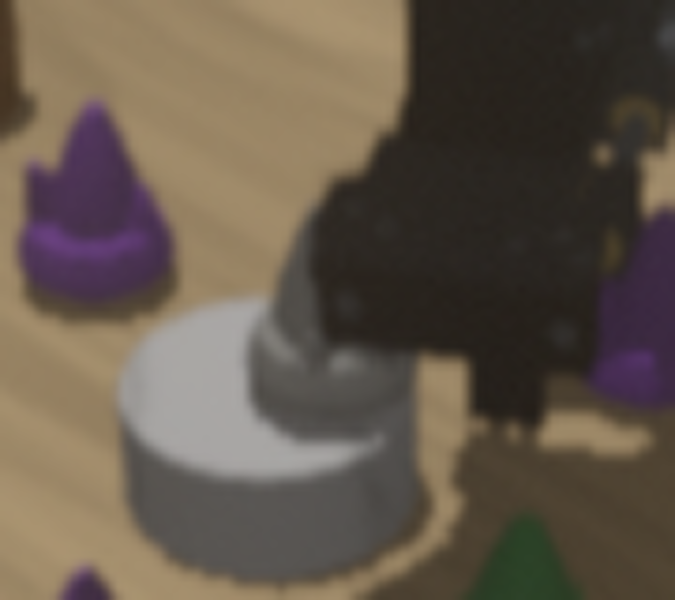

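The side crop shows the fingers beyond the rock at about 11 mm over the plinth top, not yet touching. Rock base is at about (320,430) in the crop. Next I centre sideways, lower 3 mm and approach.

{"fn": "drive_tool", "kwargs": {
  "series": [0,0,0,0,-0.085,0.075,-0.4,0,0,0,0.05,-0.085,0.075,-0.4,0,0,0,0.1,-0.085,0.075,-0.4,0,0,0,0.15,-0.085,0.075,-0.4,0,0,0,0.2,-0.085,0.075,-0.4,0,0,0,0.25,-0.085,0.075,-0.4,0,0,0,0.3,-0.085,0.075,-0.4,0,0,0,0.35,-0.085,0.075,-0.4,0,0,0,0.4,-0.085,0.075,-0.4,0,0,0,0.4,-0.085,0.075,-0.4]
}}

```text
time: 3.58
ee_pos: [0.5274, 0.0007, 0.0695]
eef_rot: [0.486, 0.874, 0.0, -0.0]
ft_force: [-1.3, -0.2, 0.7]
width: 0.0262
grip_force: 0.0
```

```bash
python3 -W ignore m.py 3
```

```text
ee [5.276e-01 5.000e-04 6.950e-02] along/lat to plinth mm 57.82253197348025 -0.24182944000097906 0.025927885703070662
```

{"fn": "drive_tool", "kwargs": {
  "series": [0,0,0,0.02,0,0,-0.4,0,0,0,0.04,0,0,-0.4,0,0,0,0.06,0,0,-0.4,0,0,0,0.08,0,0,-0.4,0,0,0,0.1,0,0,-0.4,0,0,0,0.12,0,0,-0.4,0,0,0,0.14,0,0,-0.4,0,0,0,0.16,0,0,-0.4,0,0,0,0.18,0,0,-0.4,0,0,0,0.2,0,0,-0.4]
}}

```text
time: 4.47
ee_pos: [0.5234, 0.0071, 0.0695]
eef_rot: [0.486, 0.874, 0.0, 0.0]
ft_force: [0.3, 0.3, 0.9]
width: 0.0262
grip_force: 0.4
```

{"fn": "drive_tool", "kwargs": {
  "series": [0,0,0,0.02,0,0,-0.4,0,0,0,0.04,0,0,-0.4,0,0,0,0.06,0,0,-0.4,0,0,0,0.08,0,0,-0.4,0,0,0,0.1,0,0,-0.4,0,0,0,0.12,0,0,-0.4,0,0,0,0.14,0,0,-0.4,0,0,0,0.16,0,0,-0.4,0,0,0,0.18,0,0,-0.4,0,0,0,0.2,0,0,-0.4]
}}

```text
time: 5.3
ee_pos: [0.5191, 0.0139, 0.0695]
eef_rot: [0.486, 0.874, 0.0, -0.0]
ft_force: [1.0, -0.1, 0.5]
width: 0.0262
grip_force: 0.5
```

```bash
python3 -W ignore m.py 4
```

```text
ee [0.5191 0.0141 0.0695] along/lat to plinth mm 41.82254553983186 -0.3252259509565619 0.026426133015680715
```

View pics/sc4.png

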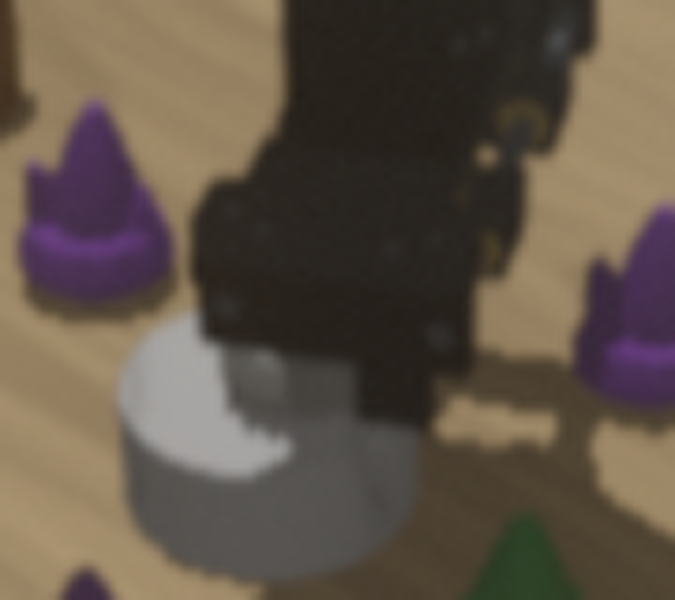

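The rock slid with the fingers: its skirt's left edge went from about 248 to 222 in the crop. It looks upright, and the plinth hasn't moved. I push another 8 mm, then back off to look.

{"fn": "drive_tool", "kwargs": {
  "series": [0,0,0,0.02,0,0,-0.4,0,0,0,0.04,0,0,-0.4,0,0,0,0.06,0,0,-0.4,0,0,0,0.08,0,0,-0.4,0,0,0,0.1,0,0,-0.4,0,0,0,0.12,0,0,-0.4,0,0,0,0.14,0,0,-0.4,0,0,0,0.16,0,0,-0.4,0,0,0,0.18,0,0,-0.4,0,0,0,0.2,0,0,-0.4]
}}

```text
time: 6.18
ee_pos: [0.5149, 0.0208, 0.0695]
eef_rot: [0.486, 0.874, 0.0, -0.0]
ft_force: [-0.1, -1.6, -0.2]
width: 0.0262
grip_force: 0.5
```

{"fn": "drive_tool", "kwargs": {
  "series": [0,0,0,-0.05,0,0,-0.4,0,0,0,-0.15,0,0,-0.4,0,0,0,-0.3,0,0,-0.4,0,0,0,-0.5,0,0,-0.4,0,0,0,-0.7,0,0,-0.4,0,0,0,-0.9,0,0,-0.4,0,0,0,-1.0,0,0,-0.4,0,0,0,-1.0,0,-0.5,-0.4,0,0,0,-1.0,0,-1.2,-0.4,0,0,0,-1.0,0,-2,-0.4]
}}

```text
time: 7.02
ee_pos: [0.5352, -0.014, 0.1493]
eef_rot: [0.487, 0.874, -0.001, -0.001]
ft_force: [1.2, -0.4, 0.9]
width: 0.0265
grip_force: 0.0
```

{"fn": "drive_tool", "kwargs": {
  "series": [0,0,0,-1,1,-1,-0.4,0,0,0,-2,2,-1,-0.4,0,0,0,-3,3,-1,-0.4,0,0,0,-4,4,-1,-0.4,0,0,0,-4,4,-1,-0.4,0,0,0,-4,4,-1,-0.4,0,0,0,-4,4,-1,-0.4,0,0,0,-4,4,-1,-0.4,0,0,0,-4,4,-1,-0.4,0,0,0,-4,4,-1,-0.4]
}}

```text
time: 7.85
ee_pos: [0.7557, -0.0649, 0.1899]
eef_rot: [0.486, 0.874, 0.0, -0.0]
ft_force: [0.6, 0.2, 0.3]
width: 0.0261
grip_force: 0.0
```

Run:
```python
from h import *
im=camera("top"); cv2.imwrite("pics/top5.png",im[:,:,::-1]); sd=camera("side")
a=im[120:250,190:320,::-1];b=sd[140:220,195:285,::-1]
cv2.imwrite("pics/c5.png",np.hstack([cv2.resize(a,(390,390)),cv2.resize(b,(390,390))]))
h=cv2.cvtColor(im,cv2.COLOR_RGB2HSV).astype(int)
yy,xx=np.mgrid[:384,:512]; n=np.hypot(xx-241.5,yy-189)<25
m=((h[...,1]<40)&(h[...,2]>95)&n).astype(np.uint8)
c=biggest(m,(241,189)); p=ray("top",c,.04)
P,e=circ(p,.0445); print("plinth",P,e)
Q,e=rock(im,(241.5,188)); print("rock",Q,e,"off",(Q-P)*1000,"off old P",(Q-[.4973,.04976])*1000)
```

```text
plinth [0.50659083 0.04491265] 0.010333559921404176
rock [0.49817893 0.06078767] 0.007108157125746137 off [-8.41190142 15.87502172] off old P [ 0.87892861 11.0276733 ]
```

View pics/c5.png

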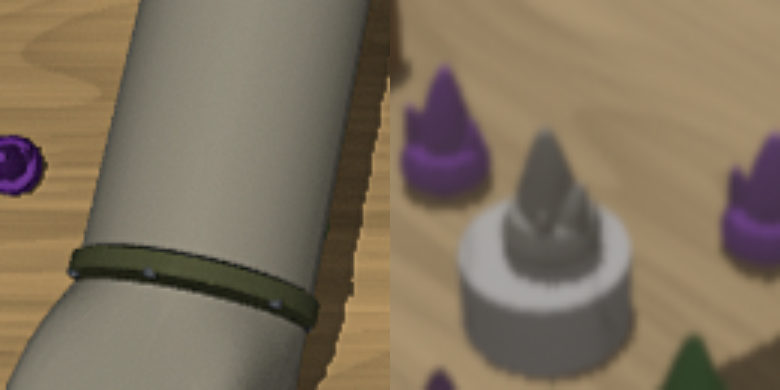

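The top view is blocked by the forearm. The side crop shows the rock upright near the plinth middle, with its skirt at about (553,245) and the plinth top at about (546,250). I swing aside for a clear top view.

```bash
python3 -c "
from h import *
to([.47,-.27,.19])"
```

```text
turn [0. 0. 0.] shift [-0.598 -8.78   0.   ]
```

{"fn": "drive_tool", "kwargs": {
  "series": [0,0,0,-0.6,-8.8,0,-0.4,0,0,0,-0.6,-8.8,0,-0.4,0,0,0,-0.6,-8.8,0,-0.4,0,0,0,-0.6,-8.8,0,-0.4,0,0,0,-0.6,-8.8,0,-0.4,0,0,0,-0.6,-8.8,0,-0.4,0,0,0,-0.6,-8.8,0,-0.4,0,0,0,-0.6,-8.8,0,-0.4,0,0,0,-0.6,-8.8,0,-0.4,0,0,0,-0.6,-8.8,0,-0.4]
}}

```text
time: 8.78
ee_pos: [0.4655, -0.2742, 0.1904]
eef_rot: [0.489, 0.872, 0.001, 0.0]
ft_force: [-0.1, -0.2, -0.1]
width: 0.0258
grip_force: 0.0
```

Run:
```python
from h import *
im=camera("top"); cv2.imwrite("pics/top6.png",im[:,:,::-1])
a=im[160:215,210:280,::-1]; cv2.imwrite("pics/c6.png",cv2.resize(a,(560,440),interpolation=cv2.INTER_CUBIC))
h=cv2.cvtColor(im,cv2.COLOR_RGB2HSV).astype(int)
yy,xx=np.mgrid[:384,:512]; n=np.hypot(xx-241.5,yy-189)<25
m=((h[...,1]<40)&(h[...,2]>95)&n).astype(np.uint8)
c=biggest(m,(241,189)); p=ray("top",c,.04)
P,e=circ(p,.0445); print("plinth",P,e)
Q,e=rock(im,(242,188)); print("rock",Q,e,"off",(Q-P)*1000,"off old P",(Q-[.4973,.04976])*1000)
```

```text
plinth [0.49669773 0.0507447 ] 0.0013049932219793938
rock [0.4983173  0.04606418] 0.0009362806742798919 off [ 1.61957085 -4.68052321] off old P [ 1.01729999 -3.69582365]
```

View pics/c6.png

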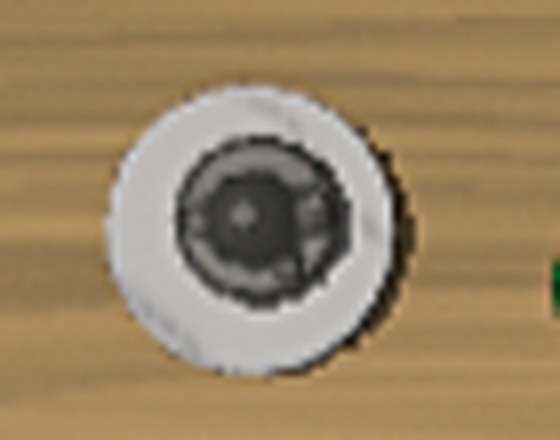

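Measured offset is about (+2, −4.7) mm, or 5 mm short, along the same push line. That is too near the limit, so I make one more gentle 5 mm push.

```bash
python3 -c "
from h import *
to([.531,-.004,.15],(-.527,.85))"
```

```text
turn [ 0.027  0.001 -0.043] shift [4.884 4.849 1.02 ]
```

{"fn": "drive_tool", "kwargs": {
  "series": [0,0,0,4.9,4.9,1,-0.4,0,0,0,4.9,4.9,1,-0.4,0,0,0,4.9,4.9,1,-0.4,0,0,0,4.9,4.9,1,-0.4,0,0,0,4.9,4.9,1,-0.4,0,0,0,4.9,4.9,1,-0.4,0,0,0,4.9,4.9,1,-0.4,0,0,0,4.9,4.9,1,-0.4,0,0,0,4.9,4.9,1,-0.4,0,0,0,4.9,4.9,1,-0.4]
}}

```text
time: 9.67
ee_pos: [0.5332, -0.0006, 0.1496]
eef_rot: [0.486, 0.874, 0.0, 0.0]
ft_force: [0.2, -1.6, -0.0]
width: 0.0262
grip_force: 0.0
```

{"fn": "drive_tool", "kwargs": {
  "series": [0,0,0,0,0,0,-0.4,0,0,0,0,0,0,-0.4,0,0,0,0,0,0,-0.4]
}}

```text
time: 9.92
ee_pos: [0.5331, -0.0019, 0.1498]
eef_rot: [0.487, 0.873, 0.0, 0.0]
ft_force: [0.2, 0.1, 0.4]
width: 0.0258
grip_force: 0.0
```

```bash
python3 -c "
from h import *
to([.531,-.004,.0695],(-.527,.85))"
```

```text
turn [ 0.005  0.001 -0.02 ] shift [-0.016 -0.073  2.007]
```

{"fn": "drive_tool", "kwargs": {
  "series": [0,0,0,0,-0.07,0.4,-0.4,0,0,0,0,-0.07,0.8,-0.4,0,0,0,0,-0.07,1.2,-0.4,0,0,0,0,-0.07,1.5,-0.4,0,0,0,0,-0.07,1.75,-0.4,0,0,0,0,-0.07,1.9,-0.4,0,0,0,0,-0.07,2,-0.4,0,0,0,0,-0.07,2,-0.4,0,0,0,0,-0.07,2,-0.4,0,0,0,0,-0.07,2,-0.4]
}}

```text
time: 10.75
ee_pos: [0.5312, -0.0025, 0.0702]
eef_rot: [0.486, 0.874, 0.0, 0.0]
ft_force: [0.6, -0.4, -0.2]
width: 0.026
grip_force: 0.0
```

```bash
python3 -c "
from h import *
to([.5123,.0256,.0695])"
```

```text
turn [0. 0. 0.] shift [ 0.846 -0.033  0.016]
```

{"fn": "drive_tool", "kwargs": {
  "series": [0,0,0,0.07,-0.03,0.015,-0.4,0,0,0,0.14,-0.03,0.015,-0.4,0,0,0,0.21,-0.03,0.015,-0.4,0,0,0,0.28,-0.03,0.015,-0.4,0,0,0,0.35,-0.03,0.015,-0.4,0,0,0,0.42,-0.03,0.015,-0.4,0,0,0,0.48,-0.03,0.015,-0.4,0,0,0,0.52,-0.03,0.015,-0.4,0,0,0,0.54,-0.03,0.015,-0.4,0,0,0,0.54,-0.03,0.015,-0.4]
}}

```text
time: 11.58
ee_pos: [0.5183, 0.0154, 0.0689]
eef_rot: [0.486, 0.874, 0.0, -0.0]
ft_force: [-0.9, 0.0, -0.1]
width: 0.0263
grip_force: 0.0
```

{"fn": "drive_tool", "kwargs": {
  "series": [0,0,0,0.02,0,0,-0.4,0,0,0,0.04,0,0,-0.4,0,0,0,0.06,0,0,-0.4,0,0,0,0.08,0,0,-0.4,0,0,0,0.1,0,0,-0.4,0,0,0,0.12,0,0,-0.4,0,0,0,0.14,0,0,-0.4,0,0,0,0.16,0,0,-0.4,0,0,0,0.18,0,0,-0.4,0,0,0,0.2,0,0,-0.4]
}}

```text
time: 12.42
ee_pos: [0.5142, 0.0219, 0.069]
eef_rot: [0.487, 0.874, 0.0, 0.0]
ft_force: [-0.8, -0.6, -1.1]
width: 0.026
grip_force: 0.4
```

```bash
python3 -c "
from h import *
to([.5123,.0256,.0695])"
```

```text
turn [0. 0. 0.] shift [ 0.103  0.008 -0.013]
```

Now the last 4 mm, then I back off along the mirrored, clear route.

{"fn": "drive_tool", "kwargs": {
  "series": [0,0,0,0.02,0,0,-0.4,0,0,0,0.04,0,0,-0.4,0,0,0,0.06,0,0,-0.4,0,0,0,0.08,0,0,-0.4,0,0,0,0.1,0,0,-0.4,0,0,0,0.1,0,0,-0.4]
}}

```text
time: 12.92
ee_pos: [0.512, 0.0256, 0.0689]
eef_rot: [0.486, 0.874, 0.0, -0.0]
ft_force: [1.2, -0.7, 0.4]
width: 0.026
grip_force: 0.3
```

{"fn": "drive_tool", "kwargs": {
  "series": [0,0,0,-0.05,0,0,-0.4,0,0,0,-0.15,0,0,-0.4,0,0,0,-0.3,0,0,-0.4,0,0,0,-0.5,0,0,-0.4,0,0,0,-0.7,0,0,-0.4,0,0,0,-0.9,0,0,-0.4,0,0,0,-1.0,0,0,-0.4,0,0,0,-1.0,0,-0.7,-0.4,0,0,0,-1.0,0,-1.6,-0.4,0,0,0,-1.0,0,-2.5,-0.4]
}}

```text
time: 13.75
ee_pos: [0.5325, -0.0093, 0.1696]
eef_rot: [0.487, 0.873, -0.001, -0.001]
ft_force: [0.7, 0.7, 0.2]
width: 0.0263
grip_force: 0.0
```

{"fn": "drive_tool", "kwargs": {
  "series": [0,0,0,-5,-5,-0.5,-0.4,0,0,0,-5,-5,-0.5,-0.4,0,0,0,-5,-5,-0.5,-0.4,0,0,0,-5,-5,-0.5,-0.4,0,0,0,-5,-5,-0.5,-0.4,0,0,0,-5,-5,-0.5,-0.4,0,0,0,-5,-5,-0.5,-0.4,0,0,0,-5,-5,-0.5,-0.4,0,0,0,-5,-5,-0.5,-0.4,0,0,0,-5,-5,-0.5,-0.4]
}}

```text
time: 14.58
ee_pos: [0.4686, -0.2836, 0.1887]
eef_rot: [0.486, 0.874, 0.0, -0.0]
ft_force: [-0.3, 0.0, 0.1]
width: 0.0262
grip_force: 0.0
```

Run:
```python
from h import *
im=camera("top"); sd=camera("side")
cv2.imwrite("pics/c7.png",np.hstack([cv2.resize(im[160:215,210:280,::-1],(420,330),interpolation=cv2.INTER_CUBIC),cv2.resize(sd[155:225,200:270,::-1],(330,330),interpolation=cv2.INTER_CUBIC)]))
h=cv2.cvtColor(im,cv2.COLOR_RGB2HSV).astype(int)
yy,xx=np.mgrid[:384,:512]; n=np.hypot(xx-241.5,yy-189)<25
m=((h[...,1]<40)&(h[...,2]>95)&n).astype(np.uint8)
c=biggest(m,(241,189)); p=ray("top",c,.04)
P,e=circ(p,.0445); print("plinth",P,e)
Q,e=rock(im,(241.5,189)); print("rock",Q,e,"off",(Q-P)*1000,"off old P",(Q-[.4973,.04976])*1000)
```

```text
plinth [0.49668802 0.05070874] 0.0013274563329512695
rock [0.49587326 0.05075684] 0.0009598850170944405 off [-0.81476406  0.04809346] off old P [-1.42674117  0.99683661]
```

View pics/c7.png

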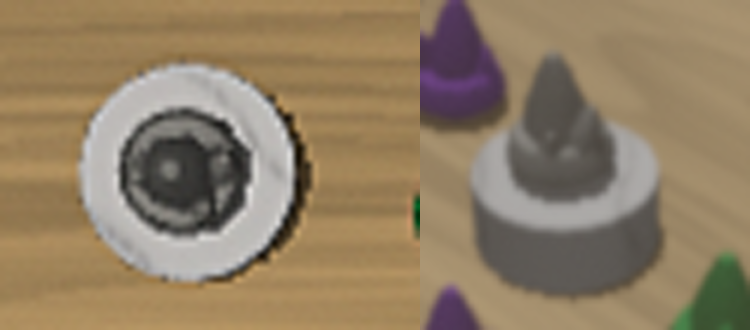

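The rock stands upright in the plinth middle: rock centre about (186,172) and plinth centre about (188,172) in the left crop, an offset of about 1 mm. The hand is clear.

```bash
python3 -c "
from bench import r
print(r.close_job())"
```

```text
the job is handed in; nothing more can be done
None
```

The job is handed in (no verdict was returned): the rock stands upright about 1 mm from the plinth's centre by the last top-camera measurement, the plinth is within about 1 mm of its start, and the hand is clear; I did not re-measure the bottle and the other stone.

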